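# Wipe the red price off the market-stall slate

## Robot

A 6-joint arm with a two-finger parallel gripper is mounted at the origin on the work surface. World frame = base frame: x ahead of the robot, y to its left, z up, the work surface at z = 0. Lengths are in m, angles in rad, forces in N, time in s.
With the tool pointing down it reaches from about 0.375 to 0.9 m from the base axis. Payload 3.1 kg.
Tool frame: the origin (TCP) lies on the centre line of the jaws, within the pads' length; the fingertips stand 19 mm ahead of it and the grasp point (between the pads) is the TCP; z points along the fingers, y is the line along which they close (so a half turn about z gives the same grasp; the last joint's range is limited). The gripper opens to 85 mm and grips with 20 to 120 N. Pads are 22 mm wide; open, the fingers measure 114 mm over their backs; the gripper's body (76 mm by 85 mm) begins 54 mm behind the grasp point. The pads swing forward as they close: fully open they stand 13 mm farther back than shut.
Start: joints at [0.935, 0.527, 1.433, -0, 1.181, -0.178], TCP at [0.276, 0.561, 0.227] pointing down, gripper open.
Joint ranges: [-3.08, 3.08], [-0.75, 2.2], [0.22, 2.44], [-1.43, 4.57], [0, 2.65], [-2.85, 2.85]. Speed limits (rad/s): [2.79, 2.79, 3.14, 3.14, 3.14, 3.14].

## Interface

Orientations are given as a unit quaternion [x, y, z, w].
In Python, from station import manip gives the robot as it stands.
- The arm moves only by the tool servo_tool, never from a script. Its argument "rows" is a list that holds one entry, the list of rows, each a list of 7 numbers: the turn, a rotation vector about the tool's x, y, z in degrees, then the shift along the tool's x, y, z in m, then the gripper command: -1 is shut, 1 is fully open, values between are in proportion. In form: [[[wx, wy, wz, tx, ty, tz, jaw], ...]]. A call has 1 to 8 rows; each row shifts and turns the commanded pose from where the row before left it, along the tool's axes as they then stand; what a row does not reach is not made up. A row lasts 1/12 s, in which the tool goes at most 41.7 mm and 7.16 degrees, less where a joint would pass 70% of its speed; a pose out of reach is approached as far as the arm can. A call is refused whole if a number of a shift passes 0.0417 or a number of a turn 7.16, either way. A call with a gripper value outside its range is refused whole. The fingers move at their own pace and stop on an object; "squeeze" is the grip in N (left out, the last holds). Time passes only in rows, so rows that do not move let the fingers close. It gives the time, the measured TCP pose, the force, the opening and the grip force at its end, in the units of the state.
- manip.sense(): the state, without advancing time (a new reading comes with each control period).
- manip.snapshot(name): name is "scene" or "top" or "wrist"; returns the picture (384x512x3 uint8, blue, green, red); there is no depth.
- manip.camera_info(name): a dict with "K" (3x3 intrinsics, pixels), "camera_from_world" (4x4, takes a point from world to camera coordinates). Camera axes: x right, y down, z forward; pixel columns grow to the right and rows downward; lengths in m; the calibration is good to about 2 mm. The wrist camera is an equidistant fisheye: a pixel r from the principal point sees the ray r / f radians off the axis. A picture is of the moment at which its call begins: read the wrist's pose just before it. camera_info takes no time and is no camera call; for the wrist camera it gives the pose at the moment of the call.
- manip.sign_off(): hands the job in; it is judged then, once.
The state is a dict: "t": time; "q": joint angles; "qd": joint speeds; "tau": joint torques, N m; "tcp_pos": TCP position; "tool_rot": TCP orientation; "force": force on the tool from outside, world axes, zero at the start; "ft_torque": the same for the moment, N m; "finger_gap": opening from 0.0 (shut) to 1.0 (fully open); "gripper_force": force on a finger pad.
Only numpy, scipy, OpenCV 4.12 (cv2) and the standard library are available. Lean on these libraries where they do the work, as an engineer would, in place of code of your own. Each camera call takes 0.05 s, during which the arm holds its last target. There are 200 camera calls.

## Task

Pick up the yellow board eraser and wipe the red bar off its price slate: with the felt flat on the slate, sweep along the whole bar from its dotted end to its plain end, pressing lightly but steadily all the way (about 8 newtons, never above 25). Leave the slate with the blue bar untouched, and set the eraser down, felt side down, in the middle of the cork mat.

Things in the scene. Friction and masses are not known exactly. Their poses are not given: they have to be found in the camera images.
- eraser_center (a point): Board eraser: loose yellow block with a black felt sole, 100 mm long (x), 46 mm wide (y), 50 mm high, about 150 g. The point is its centre, 25 mm above the felt face; z up, x along its length. It stands on its felt, x pointing away from the robot within 30 degrees. Grip it across its width.
- slate_red: White slate fixed on the table, 90 (x) by 300 mm (y), flat top 30 mm up. A red bar, 14 by 200 mm, along its middle (y -100 to +100 mm); black dot at y = +128 mm. Its top rides level on springy foam: sinks from 2 N on, 1 mm per 1.5 N, at most 12 mm. Nearer or farther slate, it varies. The bar stays visible after wiping. Origin: its centre at table height; +y runs along the bar to the dot, to the robot's left within 12 degrees.
- slate_blue: White slate fixed on the table, 90 (x) by 300 mm (y), flat top 30 mm up. A blue bar, 14 by 200 mm, along its middle (y -100 to +100 mm); black dot at y = +128 mm. Same make as the red one; leave it alone. Origin: its centre at table height; +y runs along the bar to the dot, to the robot's left within 12 degrees.
- mat: Cork mat where the eraser is kept, 180 mm (x) by 130 mm (y), 5 mm thick, fixed flat on the table. Origin: its centre, at table height.
Things that resemble listed ones, but are neither listed nor needed, are in the scene too. Several things look just like the mat: the one meant starts farthest to the robot's left.

How it is judged:
On the way, in this order (a step that is already met when the one before it is completed fails the run):
1. The eraser is pressed on the dotted end of the red bar (y of eraser_center in the frame of slate_red between 0.08 and 0.15 m and x of eraser_center in the frame of slate_red between -0.02 and 0.02 m and angle between eraser_center's own z axis and vertical below 0.2 rad and contact force between eraser and slate_red above 3 N), for 0.1 s.
2. Still pressed on, the eraser wipes along the bar (part 1 of 4) (y of eraser_center in the frame of slate_red between 0.04 and 0.08 m and x of eraser_center in the frame of slate_red between -0.02 and 0.02 m and angle between eraser_center's own z axis and vertical below 0.2 rad and contact force between eraser and slate_red above 3 N), for 0.1 s.
3. Still pressed on, the eraser wipes along the bar (part 2 of 4) (y of eraser_center in the frame of slate_red between 0 and 0.04 m and x of eraser_center in the frame of slate_red between -0.02 and 0.02 m and angle between eraser_center's own z axis and vertical below 0.2 rad and contact force between eraser and slate_red above 3 N), for 0.1 s.
4. Still pressed on, the eraser wipes along the bar (part 3 of 4) (y of eraser_center in the frame of slate_red between -0.04 and 0 m and x of eraser_center in the frame of slate_red between -0.02 and 0.02 m and angle between eraser_center's own z axis and vertical below 0.2 rad and contact force between eraser and slate_red above 3 N), for 0.1 s.
5. Still pressed on, the eraser wipes along the bar (part 4 of 4) (y of eraser_center in the frame of slate_red between -0.08 and -0.04 m and x of eraser_center in the frame of slate_red between -0.02 and 0.02 m and angle between eraser_center's own z axis and vertical below 0.2 rad and contact force between eraser and slate_red above 3 N), for 0.1 s.
6. Still pressed on, the eraser reaches the plain end of the red bar (y of eraser_center in the frame of slate_red between -0.15 and -0.08 m and x of eraser_center in the frame of slate_red between -0.02 and 0.02 m and angle between eraser_center's own z axis and vertical below 0.2 rad and contact force between eraser and slate_red above 3 N), for 0.1 s.
At the end, for the whole second after the job is handed in: The eraser stands still, felt side down (within 8 degrees), on the cork mat, its centre within 40 mm of the mat's centre (horizontal distance between eraser_center and mat below 0.04 m and angle between eraser_center's own z axis and vertical below 0.15 rad and z of eraser_center in the frame of mat below 0.036 m and linear speed of eraser below 0.02 m/s); the robot touches nothing.
It fails at once if The eraser presses the red slate with more than 25 N (contact force between eraser and slate_red above 25 N).
It fails at once if The slate with the blue bar is touched (contact force between any of eraser, the fingers, the arm and slate_blue above 0.5 N).
It also fails if it takes over 56 s, if anything falls off the work surface, if the arm or the gripper's body presses on something with over 40 N, if the wrist force passes 120 N, or if a joint passes its speed limit or range.

## Working session

There is one attempt and no reset: what is moved stays moved. The work goes in short steps, Python scripts to look and compute and a tool call to move; the robot and the scene stay as the last step left them, time stands still between calls to the robot, and variables do not carry over. Pictures are saved under pics/ and viewed, at most 10 in all, crops included, and the job is handed in when it is done.

Besides the shell and the picture viewer there is one more tool, called as name(argument=value, ...), one argument or row to a line, values as JSON. servo_tool: Moves the arm, as the interface text tells. Its arguments: {"type":"object","properties":{"rows":{"type":"array","items":{"type":"array","items":{"type":"array","items":{"type":"number"}}}},"squeeze":{"type":"number"}},"required":["rows"]}

```bash
mkdir -p pics; ls
python3 - <<'E'
from station import manip
import cv2
for n in ("top","scene"):
    im=manip.snapshot(n); cv2.imwrite(f"pics/{n}0.png",im)
    c=manip.camera_info(n); print(n,c["K"],c["camera_from_world"])
s=manip.sense(); print(s)
E
```

```text
pics
top [[492.75452658   0.         259.00908497]
 [  0.         492.75452658 186.38232373]
 [  0.           0.           1.        ]] [[ 2.99450025e-02 -9.99551384e-01  5.72953670e-04 -1.32345014e-01]
 [-9.78244022e-01 -2.94243819e-02 -2.05360265e-01  5.14572977e-01]
 [ 2.05284996e-01  5.58902516e-03 -9.78686279e-01  1.26759695e+00]
 [ 0.00000000e+00  0.00000000e+00  0.00000000e+00  1.00000000e+00]]
scene [[376.12959451   0.         252.72488862]
 [  0.         376.12959451 184.63760336]
 [  0.           0.           1.        ]] [[ 0.52712992  0.84955884  0.01959161 -0.18949338]
 [ 0.51791018 -0.30290123 -0.80001243 -0.24485587]
 [-0.67372331  0.43185718 -0.59966347  1.57410007]
 [ 0.          0.          0.          1.        ]]
{'t': 0.1, 'q': array([ 9.35485070e-01,  5.28359849e-01,  1.43376361e+00,  2.41017691e-06,
        1.18138859e+00, -1.78486018e-01]), 'qd': array([ 0.00014691, -0.00088106, -0.00375221, -0.00049406,  0.00037754,
       -0.00017809]), 'tau': array([-3.89102106e-04, -4.43311357e+01, -1.78583783e+01, -2.30768528e-04,
        3.90796762e-03, -2.69020859e-07]), 'tcp_pos': array([0.27526668, 0.56040363, 0.22604304]), 'tool_rot': array([ 2.26432000e-01,  9.74026503e-01, -8.80898483e-04, -3.80835770e-04]), 'force': array([ 1.44858238,  0.71279402, -0.87144661]), 'ft_torque': array([ 0.02895122, -0.0094291 , -0.06515115]), 'gripper_force': 0.0, 'finger_gap': 1.0007758642450828}
```

View pics/top0.png

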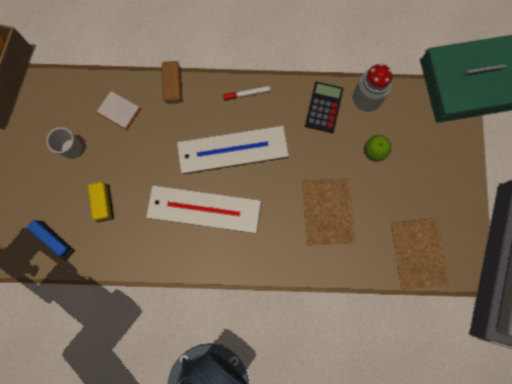

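View pics/scene0.png

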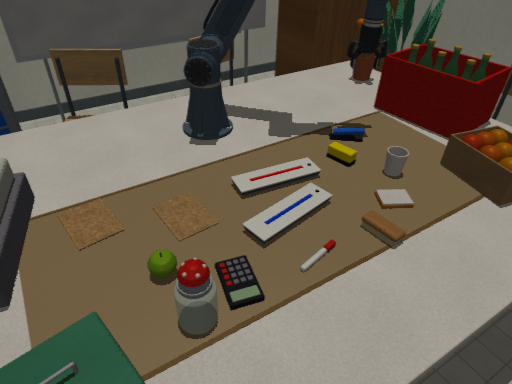

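The top view shows the eraser at about (99,201) and the red slate at (204,209), with its dot at (157,202) on the left. The blue slate is behind it at (232,150). The two cork mats are at (328,211) and (418,253), and the leftmost is the one at (328,211). The scene view agrees: eraser (342,153), red bar (276,173), mat (184,215).

```bash
cat > h.py <<'E'
import numpy as np, cv2
from station import manip
def info(n):
    c=manip.camera_info(n); return np.array(c["K"]),np.array(c["camera_from_world"])
def ray(n,px,I=None):
    K,T=I or info(n); d=np.array([(px[0]-K[0,2])/K[0,0],(px[1]-K[1,2])/K[1,1]])
    if n=="wrist":
        r=np.hypot(*d); d3=np.r_[d/r*np.sin(r),np.cos(r)] if r>0 else np.r_[0,0,1.]
    else: d3=np.r_[d,1]
    R=T[:3,:3]; v=R.T@d3; return -R.T@T[:3,3], v/np.linalg.norm(v)
def plane(n,px,z,I=None):
    o,v=ray(n,px,I); return o+v*(z-o[2])/v[2]
def tri(rays):
    A=np.zeros((3,3));b=np.zeros(3)
    for o,v in rays: P=np.eye(3)-np.outer(v,v);A+=P;b+=P@o
    p=np.linalg.solve(A,b); return p,[np.linalg.norm((np.eye(3)-np.outer(v,v))@(p-o)) for o,v in rays]
RNG=dict(yellow=((20,130,80),(35,255,255)),red=((0,150,60),(8,255,255)),red2=((172,150,60),(180,255,255)),blue=((105,130,50),(130,255,255)),cork=((8,100,90),(18,220,255)))
def mask(im,c):
    h=cv2.cvtColor(im,cv2.COLOR_BGR2HSV); m=cv2.inRange(h,*map(np.array,RNG[c]))
    if c=="red": m|=cv2.inRange(h,*map(np.array,RNG["red2"]))
    return m
def blob(m,near):
    cs=[c for c in cv2.findContours(m,cv2.RETR_EXTERNAL,cv2.CHAIN_APPROX_NONE)[0] if cv2.contourArea(c)>30]
    return min(cs,key=lambda c:np.hypot(*(np.array(cv2.minAreaRect(c)[0])-near)))
def ends(c):
    (b)=cv2.boxPoints(cv2.minAreaRect(c)); 
    if np.linalg.norm(b[0]-b[1])<np.linalg.norm(b[1]-b[2]): return (b[0]+b[1])/2,(b[2]+b[3])/2
    return (b[1]+b[2])/2,(b[3]+b[0])/2
E
python3 - <<'E'
from h import *
T=cv2.imread("pics/top0.png");S=cv2.imread("pics/scene0.png")
np.set_printoptions(precision=4,suppress=True)
for col,pt,ps in (("red",(204,209),(276,173)),("blue",(232,150),(290,209))):
    et=sorted(ends(blob(mask(T,col),pt)),key=lambda p:p[0]); es=sorted(ends(blob(mask(S,col),ps)),key=lambda p:-p[0])
    for a,b in zip(et,es): print(col,a,b,tri([ray("top",a),ray("scene",b)]),plane("top",a,.03))
    P=[plane("top",a,.03) for a in et]; d=P[0]-P[1]; print("len",np.linalg.norm(d),"yaw",np.degrees(np.arctan2(-d[0],d[1])),"mid",(P[0]+P[1])/2)
for col,pt,ps,z in (("yellow",(99,201),(342,153),.05),("cork",(328,211),(184,215),.005)):
    a=blob(mask(T,col),pt);b=blob(mask(S,col),ps)
    m=lambda c:np.array([cv2.moments(c)["m10"],cv2.moments(c)["m01"]])/cv2.moments(c)["m00"]
    print(col,m(a),m(b),tri([ray("top",m(a)),ray("scene",m(b))]))
    print([plane("top",p,z)[:2] for p in cv2.boxPoints(cv2.minAreaRect(a))],cv2.minAreaRect(a))
E
```

```text
red [167.9184 203.5922] [301.7863 166.1878] (array([0.469 , 0.1297, 0.0278]), [np.float64(0.0008048513352739654), np.float64(0.0008048513352740745)]) [0.4682 0.1286 0.03  ]
red [239.0817 213.4078] [250.2008 179.763 ] (array([ 0.4475, -0.065 ,  0.0281]), [np.float64(8.562396086638405e-05), np.float64(8.562396086642975e-05)]) [ 0.4471 -0.0652  0.03  ]
len 0.194886383842717 yaw -6.202256606900617 mid [0.4577 0.0317 0.03  ]
blue [197.8308 153.9171] [310.8034 194.6854] (array([0.6104, 0.0558, 0.0289]), [np.float64(0.0003797058993189191), np.float64(0.00037970589931894276)]) [0.6099 0.0553 0.03  ]
blue [266.1931 143.2355] [265.5899 222.9438] (array([ 0.6463, -0.1342,  0.0279]), [np.float64(0.0013501852718827776), np.float64(0.0013501852718827182)]) [ 0.6464 -0.133   0.03  ]
len 0.19178360720410312 yaw 10.958909212674603 mid [ 0.6281 -0.0389  0.03  ]
yellow [ 97.671  200.4266] [341.8195 151.0852] (array([0.4695, 0.317 , 0.0319]), [np.float64(0.0021611772496198454), np.float64(0.002161177249619951)])
[array([0.5148, 0.3486]), array([0.5232, 0.3014]), array([0.4212, 0.2774]), array([0.413 , 0.3239])] ((97.7099838256836, 200.46998596191406), (38.18376922607422, 17.960512161254883), 81.8698959350586)
cork [246.0737 181.4958] [211.0793 239.1769] (array([ 0.5333, -0.1603, -0.0933]), [np.float64(0.0880228977475382), np.float64(0.08802289774753833)])
[array([0.2493, 0.5805]), array([0.8992, 0.6507]), array([ 0.8938, -0.7907]), array([ 0.2482, -0.7283])] ((244.1276092529297, 175.94891357421875), (490.96917724609375, 225.4315185546875), 1.803995132446289)
```

servo_tool(
  rows=[
    [[0,0,0,-0.035,-0.017,0,1],[0,0,0,-0.035,-0.017,0,1],[0,0,0,-0.035,-0.017,0,1],[0,0,0,-0.035,-0.017,0,1],[0,0,0,-0.035,-0.017,0,1],[0,0,0,-0.035,-0.017,0,1],[0,0,0,-0.035,-0.017,0,1],[0,0,0,-0.035,-0.017,0,1]],
  ],
)

```text
t: 0.77
tcp_pos: [0.4675, 0.3136, 0.2266]
tool_rot: [0.226, 0.974, -0.0, -0.0]
force: [0.2, 0.5, -0.7]
finger_gap: 1.004
gripper_force: 0.0
```

servo_tool(
  rows=[
    [[0,0,-6,0,0,0,1],[0,0,-6,0,0,0,1],[0,0,-6,0,0,0,1],[0,0,-6,0,0,0,1],[0,0,-6,0,0,0,1],[0,0,-6,0,0,0,1],[0,0,0,0,0,0,1]],
  ],
)

```text
t: 1.35
tcp_pos: [0.4666, 0.3152, 0.2265]
tool_rot: [-0.086, 0.996, -0.0, -0.001]
force: [-0.2, 0.0, -0.4]
finger_gap: 1.002
gripper_force: 0.0
```

Run:
```python
from h import *
print(info("wrist")); im=manip.snapshot("wrist"); cv2.imwrite("pics/w1.png",im)
T=cv2.cvtColor(cv2.imread("pics/top0.png"),cv2.COLOR_BGR2HSV)
for p in ((320,200),(335,230),(285,230),(280,190),(345,190)): print(p,T[p[1]-2:p[1]+3,p[0]-2:p[0]+3].reshape(-1,3).mean(0))
```

```text
(array([[297.31863964,   0.        , 252.09630906],
       [  0.        , 297.31863964, 198.43976783],
       [  0.        ,   0.        ,   1.        ]]), array([[-1.72562581e-01,  9.84998405e-01, -5.46442122e-04,
        -2.29377255e-01],
       [ 9.47098519e-01,  1.66075229e-01,  2.74633236e-01,
        -5.30944071e-01],
       [ 2.70604049e-01,  4.68738854e-02, -9.61548900e-01,
         2.37474365e-01],
       [ 0.00000000e+00,  0.00000000e+00,  0.00000000e+00,
         1.00000000e+00]]))
(320, 200) [ 15.04 145.6  117.96]
(335, 230) [ 15.04 145.12 115.2 ]
(285, 230) [ 16.56 101.16 126.88]
(280, 190) [ 16.12 105.48 121.6 ]
(345, 190) [ 15.04 144.72 111.68]
```

View pics/w1.png

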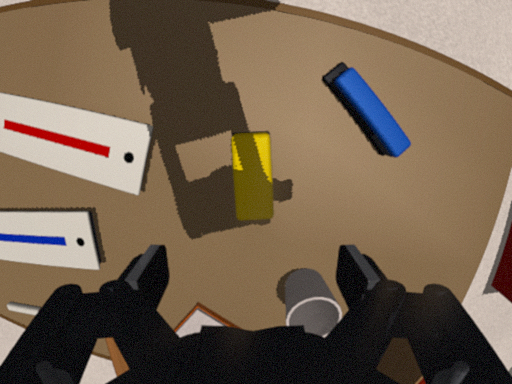

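The wrist view shows the eraser at (252,176), nearly aligned with the jaws. The red slate is on the left with its dot at (129,157). The cup at (310,300) is clear of the fingers.

```bash
cat >> h.py <<'E'
RNG["yellow"]=((20,150,30),(36,255,255)); RNG["cork"]=((8,125,60),(18,230,255))
def wrect(n,c,z,I=None):
    P=np.array([plane(n,p[0],z,I)[:2] for p in c],np.float32)*1000
    (cx,cy),(w,h),a=cv2.minAreaRect(P)
    if h>w: w,h,a=h,w,a+90
    return np.array([cx,cy,w,h,(a+90)%180-90])
def op(m,k=3): return cv2.morphologyEx(m,cv2.MORPH_OPEN,np.ones((k,k),np.uint8))
E
python3 - <<'E'
from h import *
np.set_printoptions(precision=4,suppress=True)
T=cv2.imread("pics/top0.png");S=cv2.imread("pics/scene0.png");W=cv2.imread("pics/w1.png")
m=lambda c:np.array([cv2.moments(c)["m10"],cv2.moments(c)["m01"]])/cv2.moments(c)["m00"]
w=blob(mask(W,"yellow"),(252,176)); t=blob(mask(T,"yellow"),(98,200)); s=blob(mask(S,"yellow"),(342,151))
print("wrist cam",ray("wrist",(252,176)))
for z in (.03,.05): print(z,wrect("wrist",w,z),wrect("top",t,z))
print(tri([ray("wrist",m(w)),ray("top",m(t)),ray("scene",m(s))]))
a=blob(op(mask(T,"cork")),(328,211)); b=blob(op(mask(S,"cork")),(184,215))
print("mat",wrect("top",a,.005),wrect("scene",b,.005),tri([ray("top",m(a)),ray("scene",m(b))]))
I=info("wrist"); e=ends(blob(mask(W,"red"),(57,138))); print("red",[plane("wrist",p,.03) for p in e],plane("wrist",(129,157),.03))
E
```

```text
wrist cam (array([0.399 , 0.3033, 0.3741]), array([ 0.1987,  0.0332, -0.9795]))
0.03 [469.8999 315.4672 107.3307  47.3733  12.9242] [470.4042 314.8615 108.3749  55.3108  13.6579]
0.05 [465.7773 314.7592 101.092   44.6196  12.9241] [467.0117 308.1901 106.7282  54.4704  13.6579]
(array([0.469 , 0.3151, 0.0287]), [np.float64(0.0006322466085523479), np.float64(0.0008572927241204259), np.float64(0.0002820076392331707)])
mat [ 465.833  -308.3119  178.9201  129.9738    4.4094] [ 470.2615 -309.364   180.3338  128.6631    4.4779] (array([ 0.4663, -0.3087, -0.0043]), [np.float64(0.0009227744838261975), np.float64(0.0009227744838262657)])
red [array([ 0.4435, -0.0656,  0.03  ]), array([0.4663, 0.1312, 0.03  ])] [0.4692 0.161  0.03  ]
```

servo_tool(
  rows=[
    [[0,0,-3,0,0,0.03,1],[0,0,0,0,0,0.035,1],[0,0,0,0,0,0.035,1],[0,0,0,0,0,0.035,1],[0,0,0,0,0,0.03,1],[0,0,0,0,0,0.02,1],[0,0,0,0,0,0.009,1],[0,0,0,0,0,0,1]],
  ],
)

```text
t: 2.07
tcp_pos: [0.4655, 0.3147, 0.0307]
tool_rot: [-0.111, 0.994, -0.001, -0.002]
force: [0.1, -0.8, 0.3]
finger_gap: 1.0
gripper_force: 0.0
```

servo_tool(
  rows=[
    [[0,0,0,0,0,0,-1],[0,0,0,0,0,0,-1],[0,0,0,0,0,0,-1],[0,0,0,0,0,0,-1],[0,0,0,0,0,0,-1],[0,0,0,0,0,0,-1],[0,0,0,0,0,0,-1],[0,0,0,0,0,0,-1]],
  ],
  squeeze=60,
)

```text
t: 2.73
tcp_pos: [0.4682, 0.3159, 0.0349]
tool_rot: [-0.112, 0.994, 0.001, 0.002]
force: [0.1, -0.1, 5.6]
finger_gap: 0.493
gripper_force: 62.0
```

servo_tool(
  rows=[
    [[0,0,0,0,0,-0.02,-1],[0,0,0,0,0,-0.035,-1],[0,0,0,0,0,-0.035,-1],[0,0,6.4,0,0,0,-1],[0,0,6.4,0,0,0,-1],[0,0,6.4,0,0,0,-1],[0,0,0,0,0,0,-1],[0,0,0,0,0,0,-1]],
  ],
)

```text
t: 3.4
tcp_pos: [0.4668, 0.3153, 0.1234]
tool_rot: [0.054, 0.999, 0.0, 0.0]
force: [0.1, -0.5, -1.9]
finger_gap: 0.496
gripper_force: 61.6
```

Run:
```python
from h import *
s=manip.sense(); print(s["tcp_pos"],s["force"])
cv2.imwrite("pics/w2.png",manip.snapshot("wrist"));cv2.imwrite("pics/s2.png",manip.snapshot("scene"))
a=cv2.imread("pics/w2.png");b=cv2.imread("pics/s2.png")[60:252,240:496]
cv2.imwrite("pics/c2.png",np.hstack([cv2.resize(a,(400,300)),cv2.resize(b,(400,300))]))
```

```text
[0.46680262 0.31531018 0.12335528] [ 0.14727468 -0.52869598 -1.94250787]
```

View pics/c2.png

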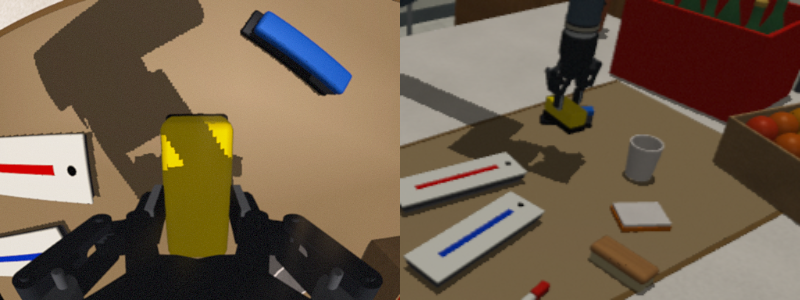

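The eraser is held level and centred between the jaws, with its felt down and off the table. Next I move it over the dotted end.

servo_tool(
  rows=[
    [[0,0,0,-0.0034,-0.028,0,-1],[0,0,0,-0.0034,-0.028,0,-1],[0,0,0,-0.0034,-0.028,0,-1],[0,0,0,-0.0034,-0.028,0,-1],[0,0,0,-0.0034,-0.028,0,-1],[0,0,0,-0.0034,-0.028,0,-1],[0,0,0,0,0,0,-1],[0,0,0,0,0,0,-1]],
  ],
)

```text
t: 4.17
tcp_pos: [0.4688, 0.1449, 0.1229]
tool_rot: [0.057, 0.998, 0.0, -0.0]
force: [-0.5, 0.6, -2.0]
finger_gap: 0.5
gripper_force: 61.8
```

servo_tool(
  rows=[
    [[0,0,0,0,0,0.015,-1],[0,0,0,0,0,0.015,-1],[0,0,0,0,0,0.01,-1],[0,0,0,0,0,0.005,-1],[0,0,0,0,0,0.004,-1],[0,0,0,0,0,0,-1],[0,0,0,0,0,0,-1],[0,0,0,0,0,0,-1]],
  ],
)

```text
t: 4.83
tcp_pos: [0.469, 0.1464, 0.0743]
tool_rot: [0.055, 0.998, 0.0, 0.001]
force: [0.5, -0.3, -2.4]
finger_gap: 0.49
gripper_force: 61.8
```

Run:
```python
from h import *
s=manip.sense(); print(s["tcp_pos"],s["force"])
I=info("wrist");W=manip.snapshot("wrist");cv2.imwrite("pics/w3.png",W);cv2.imwrite("pics/t3.png",manip.snapshot("top"))
T=cv2.imread("pics/t3.png");t=blob(mask(T,"yellow"),(160,205))
print("eraser top",wrect("top",t,.09),cv2.boundingRect(t))
```

```text
[0.46898862 0.14637426 0.07433626] [ 0.50408715 -0.28123207 -2.39975022]
eraser top [439.3918457  140.80366516  50.11216354  43.21674347  -7.33280945] (149, 201, 19, 20)
```

View pics/w3.png

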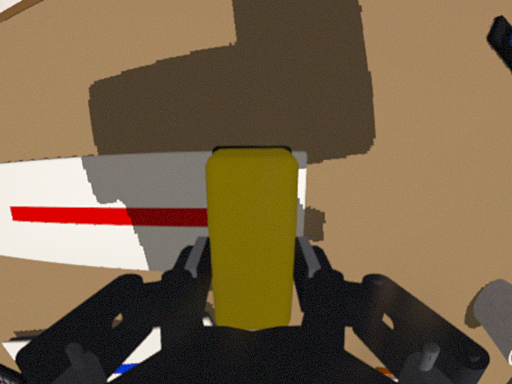

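The eraser is square over the dotted end, with the red bar running left at row ~215. Now I lower it until it touches.

servo_tool(
  rows=[
    [[0,0,0,0,0,0.003,-1],[0,0,0,0,0,0.003,-1],[0,0,0,0,0,0.002,-1],[0,0,0,0,0,0.001,-1],[0,0,0,0,0,0,-1],[0,0,0,0,0,0,-1]],
  ],
)

```text
t: 5.43
tcp_pos: [0.4683, 0.1461, 0.0649]
tool_rot: [0.056, 0.998, -0.0, -0.0]
force: [-0.5, -0.1, 0.4]
finger_gap: 0.492
gripper_force: 62.1
```

servo_tool(
  rows=[
    [[0,0,0,0,0,0.001,-1],[0,0,0,0,0,0.001,-1],[0,0,0,0,0,0,-1],[0,0,0,0,0,0,-1]],
  ],
)

```text
t: 5.77
tcp_pos: [0.4683, 0.1461, 0.0631]
tool_rot: [0.056, 0.998, -0.0, -0.0]
force: [-1.5, -0.6, 3.4]
finger_gap: 0.496
gripper_force: 62.3
```

servo_tool(
  rows=[
    [[0,0,0,0,0,0.0015,-1],[0,0,0,0,0,0,-1],[0,0,0,0,0,0,-1],[0,0,0,0,0,0,-1]],
  ],
)

```text
t: 6.1
tcp_pos: [0.4683, 0.1461, 0.0616]
tool_rot: [0.056, 0.998, -0.0, -0.0]
force: [-2.3, -0.3, 4.1]
finger_gap: 0.492
gripper_force: 62.5
```

servo_tool(
  rows=[
    [[0,0,0,0,-0.003,0.0007,-1],[0,0,0,0,-0.005,0,-1],[0,0,0,0,-0.005,0,-1],[0,0,0,0,-0.005,0,-1],[0,0,0,0,-0.005,0,-1]],
  ],
)

```text
t: 6.52
tcp_pos: [0.4683, 0.1243, 0.0614]
tool_rot: [0.056, 0.998, 0.001, 0.003]
force: [0.0, 4.3, 5.3]
finger_gap: 0.497
gripper_force: 62.6
```

servo_tool(
  rows=[
    [[0,0,0,0,-0.006,0,-1],[0,0,0,0,-0.006,0,-1],[0,0,0,0,-0.006,0,-1],[0,0,0,0,-0.006,0,-1],[0,0,0,0,-0.006,0,-1],[0,0,0,0,-0.006,0,-1],[0,0,0,0,-0.006,0,-1],[0,0,0,0,-0.006,0,-1]],
  ],
)

```text
t: 7.18
tcp_pos: [0.4628, 0.0762, 0.0613]
tool_rot: [0.056, 0.998, 0.001, 0.002]
force: [0.0, 5.0, 5.6]
finger_gap: 0.489
gripper_force: 62.6
```

servo_tool(
  rows=[
    [[0,0,0,0,-0.006,0,-1],[0,0,0,0,-0.006,0,-1],[0,0,0,0,-0.006,0,-1],[0,0,0,0,-0.006,0,-1],[0,0,0,0,-0.006,0,-1],[0,0,0,0,-0.006,0,-1],[0,0,0,0,-0.006,0,-1],[0,0,0,0,-0.006,0,-1]],
  ],
)

```text
t: 7.85
tcp_pos: [0.457, 0.0283, 0.0612]
tool_rot: [0.056, 0.998, 0.001, 0.002]
force: [0.1, 5.1, 5.2]
finger_gap: 0.496
gripper_force: 62.6
```

servo_tool(
  rows=[
    [[0,0,0,0,-0.006,0,-1],[0,0,0,0,-0.006,0,-1],[0,0,0,0,-0.006,0,-1],[0,0,0,0,-0.006,0,-1],[0,0,0,0,-0.006,0,-1],[0,0,0,0,-0.006,0,-1],[0,0,0,0,-0.006,0,-1],[0,0,0,0,-0.006,0,-1]],
  ],
)

```text
t: 8.52
tcp_pos: [0.4512, -0.0194, 0.0611]
tool_rot: [0.056, 0.998, 0.0, 0.001]
force: [1.3, 5.7, 5.8]
finger_gap: 0.494
gripper_force: 62.6
```

servo_tool(
  rows=[
    [[0,0,0,0,-0.006,0,-1],[0,0,0,0,-0.006,0,-1],[0,0,0,0,-0.006,0,-1],[0,0,0,0,-0.006,0,-1],[0,0,0,0,-0.006,0,-1],[0,0,0,0,-0.006,0,-1],[0,0,0,0,-0.006,0,-1],[0,0,0,0,-0.006,0,-1]],
  ],
)

```text
t: 9.18
tcp_pos: [0.4454, -0.067, 0.061]
tool_rot: [0.056, 0.998, 0.0, 0.001]
force: [0.3, 5.4, 6.3]
finger_gap: 0.489
gripper_force: 62.6
```

servo_tool(
  rows=[
    [[0,0,0,0,-0.005,0,-1],[0,0,0,0,-0.005,0,-1],[0,0,0,0,-0.005,0,-1],[0,0,0,0,0,0,-1],[0,0,0,0,0,0,-1],[0,0,0,0,0,0,-1]],
  ],
)

```text
t: 9.68
tcp_pos: [0.4437, -0.0826, 0.0611]
tool_rot: [0.056, 0.998, -0.0, 0.001]
force: [-0.8, 0.3, 5.6]
finger_gap: 0.494
gripper_force: 62.6
```

servo_tool(
  rows=[
    [[0,0,0,0,0,-0.02,-1],[0,0,0,0,0,-0.02,-1],[0,0,0,0,0,-0.02,-1],[0,0,0,0,0,0,-1]],
  ],
)

```text
t: 10.02
tcp_pos: [0.4457, -0.0835, 0.1232]
tool_rot: [0.056, 0.998, -0.001, 0.004]
force: [0.9, -1.1, -1.6]
finger_gap: 0.494
gripper_force: 61.9
```

servo_tool(
  rows=[
    [[0,0,0,-0.0069,-0.0317,0,-1],[0,0,0,-0.0069,-0.0317,0,-1],[0,0,0,-0.0069,-0.0317,0,-1],[0,0,0,-0.0069,-0.0317,0,-1],[0,0,0,-0.0069,-0.0317,0,-1],[0,0,0,-0.0069,-0.0317,0,-1],[0,0,0,-0.0069,-0.0317,0,-1],[0,0,0,0,0,0,-1]],
  ],
)

```text
t: 10.68
tcp_pos: [0.4688, -0.3164, 0.1201]
tool_rot: [0.058, 0.998, -0.004, 0.003]
force: [0.5, -0.5, -0.3]
finger_gap: 0.495
gripper_force: 62.0
```

servo_tool(
  rows=[
    [[0,0,0,0,0,0.02,-1],[0,0,0,0,0,0.02,-1],[0,0,0,0,0,0.02,-1],[0,0,0,0,0,0.01,-1],[0,0,0,0,0,0.005,-1],[0,0,0,0,0,0.002,-1],[0,0,0,0,0,0,-1],[0,0,0,0,0,0,-1]],
  ],
)

```text
t: 11.35
tcp_pos: [0.467, -0.3087, 0.0443]
tool_rot: [0.056, 0.998, -0.001, 0.001]
force: [0.8, 0.1, -1.5]
finger_gap: 0.492
gripper_force: 61.9
```

servo_tool(
  rows=[
    [[0,0,0,0,0,0.002,-1],[0,0,0,0,0,0.001,-1],[0,0,0,0,0,0,-1],[0,0,0,0,0,0,-1]],
  ],
)

```text
t: 11.68
tcp_pos: [0.4666, -0.3085, 0.0411]
tool_rot: [0.056, 0.998, -0.0, 0.0]
force: [0.1, 0.6, -2.1]
finger_gap: 0.498
gripper_force: 61.9
```

servo_tool(
  rows=[
    [[0,0,0,0,0,0.001,-1],[0,0,0,0,0,0,-1],[0,0,0,0,0,0,-1]],
  ],
)

```text
t: 11.93
tcp_pos: [0.4665, -0.3086, 0.04]
tool_rot: [0.056, 0.998, -0.0, 0.0]
force: [0.3, 0.0, 1.2]
finger_gap: 0.491
gripper_force: 62.2
```

Contact with the mat. I open the jaws and then retreat.

servo_tool(
  rows=[
    [[0,0,0,0,0,0,0.5],[0,0,0,0,0,0,1],[0,0,0,0,0,0,1],[0,0,0,0,0,0,1],[0,0,0,0,0,0,1],[0,0,0,0,0,0,1],[0,0,0,0,0,0,1],[0,0,0,0,0,0,1]],
  ],
)

```text
t: 12.6
tcp_pos: [0.4664, -0.3083, 0.0397]
tool_rot: [0.056, 0.998, 0.0, -0.0]
force: [0.2, -0.2, 0.1]
finger_gap: 1.006
gripper_force: 0.0
```

servo_tool(
  rows=[
    [[0,0,0,0,0,-0.01,1],[0,0,0,0,0,-0.02,1],[0,0,0,0,0,-0.03,1],[0,0,0,0,0,-0.035,1],[0,0,0,0,0,-0.035,1],[0,0,0,0,0,-0.03,1],[0,0,0,0,0,0,1],[0,0,0,0,0,0,1]],
  ],
)

```text
t: 13.27
tcp_pos: [0.4673, -0.3092, 0.2025]
tool_rot: [0.056, 0.998, -0.002, 0.002]
force: [-0.3, -0.2, -1.5]
finger_gap: 0.997
gripper_force: 0.0
```

Run:
```python
from h import *
np.set_printoptions(precision=4,suppress=True)
I=info("wrist");W=manip.snapshot("wrist");cv2.imwrite("pics/w4.png",W);S=manip.snapshot("scene")
w=blob(mask(W,"yellow"),(252,176)); print(wrect("wrist",w,.055,I))
cv2.imwrite("pics/c4.png",np.hstack([cv2.resize(W,(400,300)),cv2.resize(S[150:300,40:240],(400,300))]))
```

```text
[ 463.6573 -308.012   101.7445   44.9549   -6.2887]
```

View pics/c4.png

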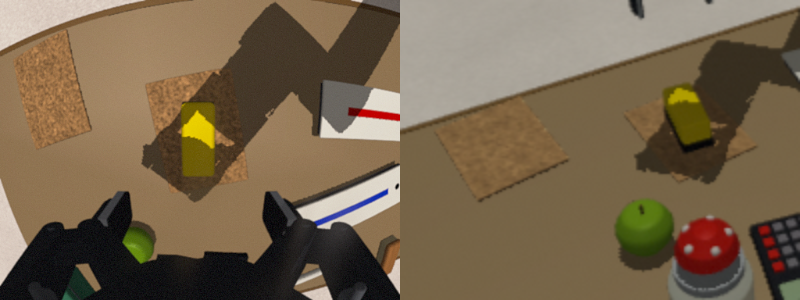

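The eraser stands flat in the middle of the left-hand mat, at (198,139) in the wrist view. Its measured centre is (0.464, -0.308) against the mat's (0.467, -0.309), and the gripper is clear of it.

```bash
python3 -c "
from station import manip
print(manip.sign_off())"
```

```text
the job is handed in; nothing more can be done
None
```

I wiped the red bar from its dotted end to its plain end at about 6–9 N, made no move near the blue slate, left the eraser felt down about 3 mm from the mat's centre, and handed the job in at about 13 s; the sign-off gave no verdict.

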